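# Poke a seized bushing out of its holder block

### The job

The holder block with a steel bushing stuck flush in its top has a hole through its bottom: set the block over the upright post of the ejector stand, feel for the hole, and press it gently fully down onto the stand plate (never with more than about 60 N) so that the post pokes the bushing up. Then, leaving the block sitting flat on the stand over the post, take the freed bushing out and stand it upright in the shallow metal dish. Leave everything else on the bench where it is.

Things in the scene. Friction and masses are not known exactly. Their poses are not given: they have to be found in the camera images.
- block_c (a point): Centre (half-way up) of the loose holder block to be emptied: plain aluminium, 70 mm (its x) by 50 mm (its y) by 48 mm high, 0.3 to 0.55 kg, upright on the bench (z up). A round recess in the middle of its top, 25 mm wide and 28 mm deep, holds the bushing; a round access hole 12 mm across in the middle of its underside leads up through the 20 mm floor to the recess
- insert_c (a point): Centre (half-way up) of the steel bushing: cylinder 24 mm across, 27 mm high, 90 g, axis z; its 7 mm bore does not let the post through. It starts on the recess floor, its top 1 mm below the block's top, out of the fingers' reach. With the block fully down on the stand it stands 19 mm proud of the block, the lowest 8 mm still in the recess, loose
- stand: Ejector stand fixed to the bench: steel plate 120 mm (x) by 130 mm (y), 20 mm thick, origin under its centre. One upright steel post, 10 mm across with a bevelled flat top, rises 40 mm above the plate (60 mm above the bench), out of a slot along the plate's y axis
- slot (a point): Middle of the slot, at the plate's centre on its top face (20 mm above the bench); same axes as the stand. The post is clamped anywhere in the slot: on the plate's centre line in x, but up to 15 mm to either side of this point along y; where is not measured
- dish: Empty shallow aluminium dish fixed to the bench, 130 mm (x) by 110 mm (y) outside, 16 mm high, walls and floor 3 mm thick; origin under its centre
- dish_in (a point): Centre of the dish's inner floor
- block: The same holder block, origin at the centre of its underside. Two spring balls in the recess wall, 13 mm above the recess floor, grip the bushing: pushing it up takes about 7 to 13 N until it has risen past them (13 mm); after that it is loose
- spare_c (a point): Centre of the second, identical holder block, whose recess is empty: leave alone. Either block can be nearer to the robot
- wrench: Wrench lying on the bench; leave alone
- driver: Screwdriver lying on the bench; leave alone
- bottle: Amber bottle, 60 mm across, 80 mm high, origin under it; leave alone
- jar: White jar, 56 mm across, 70 mm high, origin under it; leave alone
- fitting: Brass hexagon fitting, 24 mm across, 32 mm high, origin under it; leave alone
- collar: Steel ring, 44 mm outside, 12 mm high, origin under it; leave alone
- insert: The same bushing, origin at the centre of its underside
There are look-alikes about, which are no part of the job. Leave any blue or purple look-alike of the block alone. Leave any red look-alike of the stand alone.

How it is judged (in metres and radians):
On the way:
1. the block is down flat on the stand plate, over the post, and the bushing has been poked up at least 17 mm in its recess (z of block_c in the frame of slot between 0.021 and 0.027 m and horizontal distance between block_c and slot below 0.021 m and angle between block_c's own z axis and vertical below 0.06 rad and z of insert_c in the frame of block_c above 0.0265 m and horizontal distance between insert_c and block_c below 0.006 m), for 0.2 s.
At the end, for the whole second after the job is handed in: the block rests flat on the stand plate (within 3 mm of fully down, within 0.06 rad of level) over the post, and the bushing stands upright (within 0.1 rad) on the floor of the dish; both released and at rest (z of block_c in the frame of slot between 0.021 and 0.027 m and horizontal distance between block_c and slot below 0.021 m and angle between block_c's own z axis and vertical below 0.06 rad and linear speed of each of block, insert below 0.01 m/s and x of insert_c in the frame of dish_in between -0.055 and 0.055 m and y of insert_c in the frame of dish_in between -0.045 and 0.045 m and z of insert_c in the frame of dish_in between 0.0105 and 0.0165 m and angle between insert_c's own z axis and vertical below 0.1 rad); the robot touches nothing.
It fails at once if the block is pressed against the stand or its post with more than 60 N (contact force between block and stand above 60 N).
It fails at once if the bushing is pressed against the post with more than 60 N (contact force between insert and stand above 60 N).
It fails at once if another thing on the bench is moved by more than 25 mm (distance of any of spare_c, wrench, driver, bottle, jar, fitting, collar from where it was at the start of the episode above 0.025 m).
It also fails if it takes over 72 s, if anything falls off the work surface, if the arm or the gripper's body presses on something with over 40 N, if the wrist force passes 120 N, or if a joint passes its speed limit or range.

### The arm

A 7-joint arm with a two-finger parallel gripper is mounted at the origin on the work surface. World frame = base frame: x ahead of the robot, y to its left, z up, the work surface at z = 0. Lengths are in mm, angles in rad, forces in N, time in s.
With the tool pointing down it reaches from about 400 to 875 mm from the base axis. Payload 4.4 kg.
Tool frame: the origin (TCP) lies at the very end of the fingers, on their centre line; the grasp point (between the pads) lies 19 mm behind it; z points along the fingers, y is the direction in which the jaws open and shut (so a half turn about z gives the same grasp; the last joint's range is limited). The gripper opens to 85 mm and grips with 20 to 120 N. Pads are 22 mm wide; open, the fingers measure 114 mm over their backs; the gripper's body (76 mm by 85 mm) begins 54 mm behind the grasp point. The pads swing forward as they close: fully open they stand 13 mm farther back than shut.
Start: joints at [1.066, 0.628, 0.038, 1.517, -0.027, 0.996, -0.02], TCP at [276.183, -588.422, 231.313] pointing down, gripper open.
Joint ranges: [-3.06, 3.06], [-0.37, 2.12], [-1.25, 1.32], [0.18, 2.47], [-1.1, 4.24], [0.23, 1.98], [-2.94, 2.94]. Speed limits (rad/s): [2.57, 2.57, 3.14, 3.14, 3.14, 3.14, 3.14].

### API

Orientations are given as [roll, pitch, yaw] about the fixed x, y, z axes, in that order (R = Rz(yaw) Ry(pitch) Rx(roll)).
In Python, from cell import ctrl gives the robot as it stands.
- The arm moves only by the shell command python3 -m crank 'ROWS' [OPENING]. ROWS is JSON, a list that holds one entry, the list of rows, each a list of 6 numbers: the shift along the tool's x, y, z in units of 30 mm (1.0 is 30 mm), then the turn, a rotation vector about the tool's x, y, z in units of 6 degrees (1.0 is 6 degrees). In form: [[[tx, ty, tz, rx, ry, rz], ...]]. A call has 1 to 12 rows; each row shifts and turns the pose as measured when the row begins, along the tool's axes as they then stand; what a row does not reach is not made up. A row lasts 1/12 s, in which the tool goes at most 41.7 mm and 7.16 degrees, less where a joint would pass 70% of its speed; a pose out of reach is approached as far as the arm can. A call is refused whole if a number of a shift passes 1 or a number of a turn 1, either way. A call with a gripper value outside its range is refused whole. OPENING is the gripper command: -1 is fully open, 1 is shut, values between are in proportion, set as the call begins (- or left out, the last holds). The fingers move at their own pace and stop on an object; the grip force is fixed at half the most. Time passes only in rows, so rows that do not move let the fingers close. It gives the time, the measured TCP pose, the force and the opening at its end, in the units of the state.
- ctrl.read_state(): the state, without advancing time (a new reading comes with each control period).
- ctrl.get_image(name): name is "side" or "top" or "wrist"; returns a dict with "color" (400x640x3 uint8, red, green, blue), "depth" (400x640 float32, mm along the optical axis (not along the pixel's ray), 0 where there is no reading), "camera_matrix" (3x3 intrinsics, pixels), "k1" (the pictures are not rectified: a ray, as slopes to the right and down, at radius r is drawn at 1 + k1 r^2 times it, then the intrinsics apply), "R" (3x3) and "t" (3): a world point X has camera coordinates R X + t. Camera axes: x right, y down, z forward; pixel columns grow to the right and rows downward; lengths in mm; the calibration is good to about 2 mm. A picture is of the moment at which its call begins.
- ctrl.finish_job(): hands the job in, once; it reports no verdict.
Trained networks look in a picture, given as the dict that the camera call returned (one of the last four; its "shot" number tells which), for a name from the list of things; names that differ only in an ending like _2 or _b are one class to them, and where a whole thing is asked for, a point or a joint stands for the part that bears it (a point fixed in the world has none). Each returns a list of dicts, best first, with "conf" (0 to 1); they miss things now and then, are a little off and sometimes report something else, mostly with a low value. They report only what shows in the picture. A call takes as long as a camera call. They do not tell look-alikes from the thing itself.
- ctrl.search_frame(query, picture): "extent" ([centre column, centre row, width, height] in pixels, round what is visible of it).
The state is a dict: "clock": time; "qpos": joint angles; "qd": joint speeds; "tau": joint torques, N m; "eef_pos": TCP position; "tool_rot": TCP orientation; "force": force on the tool from outside, world axes, zero at the start; "torque": the same for the moment, N m; "width": finger opening in mm.
Only numpy, scipy, OpenCV 4.12 (cv2) and the standard library are available. Lean on these libraries where they do the work, as an engineer would, in place of code of your own. Each camera call takes 0.05 s, during which the arm holds its last target. There are 200 camera calls.

## Working session

There is one attempt and no reset: what is moved stays moved. The work goes in short steps, Python scripts to look and compute and a shell command to move; the robot and the scene stay as the last step left them, time stands still between calls to the robot, and variables do not carry over. Pictures are saved under pics/ and viewed, about 8 in all and at most 12, crops included, and the job is handed in when it is done.

```bash
mkdir -p pics; ls
cat > h.py <<'E'
import numpy as np, cv2
from cell import ctrl
from scipy.spatial.transform import Rotation as Ro
def ray(p,u,v):
    K=np.array(p["camera_matrix"],float)
    d=cv2.undistortPoints(np.array([[[u,v]]],float),K,np.array([p["k1"],0,0,0],float))[0,0]
    return np.array([d[0],d[1],1.])
def onplane(p,u,v,z):
    R=np.array(p["R"]);t=np.array(p["t"]);d=R.T@ray(p,u,v);c=-R.T@t
    return c+d*(z-c[2])/d[2]
def bydepth(p,u,v):
    R=np.array(p["R"]);t=np.array(p["t"]);return R.T@(ray(p,u,v)*p["depth"][int(round(v)),int(round(u))]-t)
def cloud(p):
    K=np.array(p["camera_matrix"],float);h,w=p["depth"].shape
    vv,uu=np.mgrid[:h,:w];pts=np.stack([uu,vv],-1).reshape(-1,1,2).astype(float)
    d=cv2.undistortPoints(pts,K,np.array([p["k1"],0,0,0],float))[:,0]
    P=np.c_[d,np.ones(len(d))]*p["depth"].reshape(-1,1)
    return ((P-np.array(p["t"]))@np.array(p["R"])).reshape(h,w,3)
def proj(p,X):
    K=np.array(p["camera_matrix"],float);R=np.array(p["R"],float)
    return cv2.projectPoints(np.array(X,float).reshape(-1,1,3),cv2.Rodrigues(R)[0],np.array(p["t"],float),K,np.array([p["k1"],0,0,0],float))[0][:,0]
def save(p,n,box=None,s=1):
    c=p["color"][...,::-1]
    if box: c=c[box[1]:box[3],box[0]:box[2]]
    cv2.imwrite("pics/"+n,cv2.resize(c,None,fx=s,fy=s,interpolation=cv2.INTER_CUBIC))
E
python3 - <<'E'
from h import *
for n in("top","side"):
    p=ctrl.get_image(n);save(p,n+"0.png")
    print(n,(-np.array(p["R"]).T@np.array(p["t"])).round())
    for q in("block","stand","dish","insert","spare_c","bottle","jar","fitting","collar","wrench","driver"):
        for r in ctrl.search_frame(q,p)[:4]:
            e=r["extent"];print(q,round(r["conf"],2),np.round(e),bydepth(p,e[0],e[1]).round())
E
```

```text
pics
top [ 438.   11. 1190.]
block 0.83 [465. 201.  37.  32.] [ 496. -375.   16.]
block 0.74 [436. 262.  30.  27.] [ 330. -287.   20.]
block 0.66 [423. 219.  25.  32.] [ 448. -247.   47.]
stand 0.63 [309. 184.  52.  50.] [556.  64.  19.]
dish 0.9 [222. 183.  52.  57.] [564. 314.   7.]
spare_c 0.6 [412. 155.  21.  30.] [ 631. -233.   10.]
bottle 0.91 [377. 124.  21.  28.] [ 707. -127.   78.]
jar 0.92 [262. 140.  19.  25.] [672. 188.  74.]
collar 0.47 [379. 237.  21.  17.] [ 401. -130.    1.]
wrench 0.95 [324. 124.  15.  59.] [728.  18.   8.]
driver 0.65 [190. 267.  70.  35.] [329. 398.  28.]
side [-287.  829.  898.]
block 0.98 [397. 162.  23.  22.] [ 482. -333.   52.]
block 0.87 [424. 192.  25.  25.] [ 330. -262.   40.]
block 0.76 [387. 182.  26.  26.] [ 440. -229.   43.]
stand 0.85 [350. 246.  64.  48.] [349.  56.  25.]
stand 0.63 [292. 223.  64.  43.] [535.  87.  24.]
dish 0.9 [225. 263.  66.  45.] [565. 306.   3.]
spare_c 0.62 [225. 265.  66.  44.] [559. 311.   3.]
spare_c 0.59 [340. 166.  28.  23.] [ 609. -201.   46.]
bottle 0.68 [302. 167.  18.  26.] [ 695. -115.   47.]
bottle 0.29 [256. 328.  82.  40.] [330. 403.  19.]
collar 0.47 [376. 212.  14.   8.] [ 403. -128.    4.]
wrench 0.8 [265. 192.  42.  31.] [723.  20.   6.]
driver 0.86 [258. 328.  82.  37.] [323. 403.  23.]
```

View pics/top0.png

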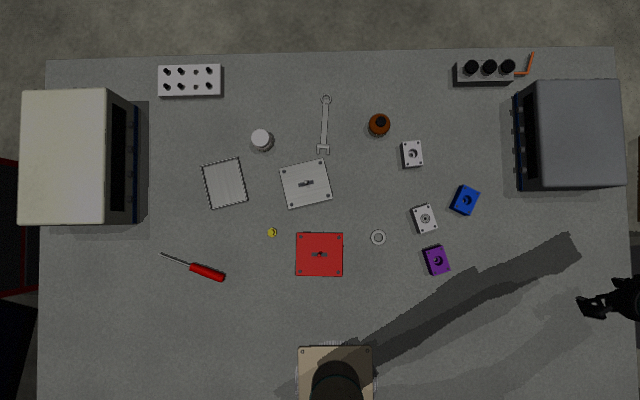

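Run:
```python
from h import *
p=ctrl.get_image("top");a=cv2.resize(p["color"][130:290,390:520][...,::-1],None,fx=4,fy=4,interpolation=cv2.INTER_CUBIC)
cv2.imwrite("pics/crop1.png",a)
```

```text
(no output)
```

View pics/crop1.png

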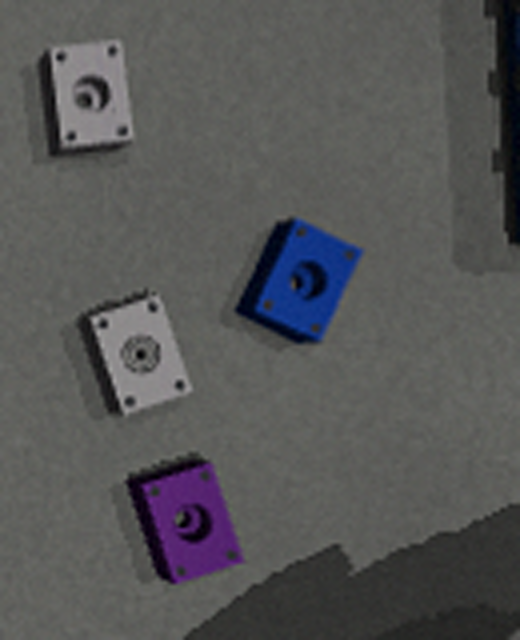

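The candidates for the block are grey at (425,218) with the bushing inside, grey at (412,154) with an empty recess (the spare), blue at (465,200) and purple at (437,260). I choose (425,218). For the stand I choose the grey plate at (306,184), not the red one at (319,254).

Run:
```python
from h import *
p=ctrl.get_image("top");g=p["color"].min(2).astype(int)
print(g[218,415:436],g[184,300:315],g[170,300:310])
C=cloud(p)
def face(box,thr,z,n):
    x0,y0,x1,y1=box;m=((g[y0:y1,x0:x1]>thr)*255).astype(np.uint8)
    m=cv2.morphologyEx(m,cv2.MORPH_CLOSE,np.ones((3,3)))
    c=max(cv2.findContours(m,cv2.RETR_EXTERNAL,cv2.CHAIN_APPROX_NONE)[0],key=cv2.contourArea).reshape(-1,2)+[x0,y0]
    W=np.array([onplane(p,u,v,z)[:2] for u,v in c],np.float32)
    r=cv2.minAreaRect(W);print(n,np.round(r[0],1),np.round(r[1],1),round(r[2],1),"px",proj(p,[[*r[0],z]]).round(1))
face((400,195,445,240),125,48,"block")
face((270,150,340,220),125,20,"stand")
face((195,150,255,215),105,10,"dish")
# post: highest points near the stand
m=np.zeros(g.shape,bool);m[165:200,285:330]=1;m&=(C[...,2]>35)
print("post",m.sum(),np.median(C[m],0) if m.any() else None, C[m][:,2].max() if m.any() else 0)
save(p,"stand.png",(270,150,345,215),8)
s=ctrl.get_image("side");save(s,"side1.png",(250,140,450,290),4)
```

```text
[ 82 147 141 138 142  87 111  90 114  13  11  62 110  77  71 131 139 140
 139 135  84] [ 48  45  43  42  42  32  22  22  53  74  95 115 117 118 124] [120 115 119 121 119 119 120 122 120 123]
block [ 451.1 -253. ] [68.5 48.5] 16.5 px [[425. 218.]]
stand [537.6  69.2] [ 76.8 126.6] 12.5 px [[307.  189.9]]
dish [565.6 306.2] [129.4 101.7] 13.1 px [[224.2 182.2]]
post 18 [555.27545976  70.45862499  59.38270102] 1189.975658554786
```

View pics/stand.png

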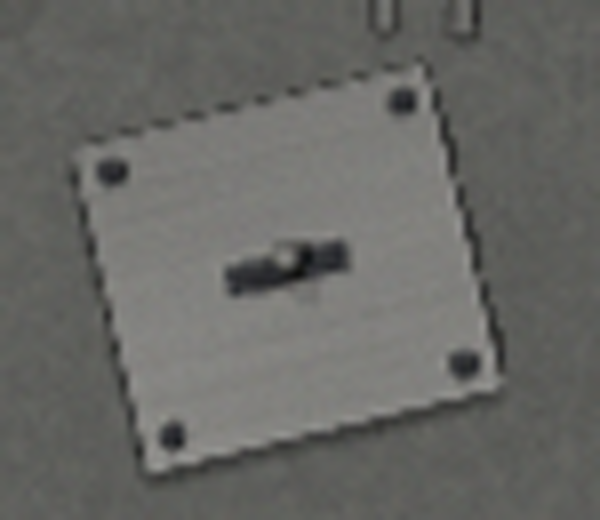

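View pics/side1.png

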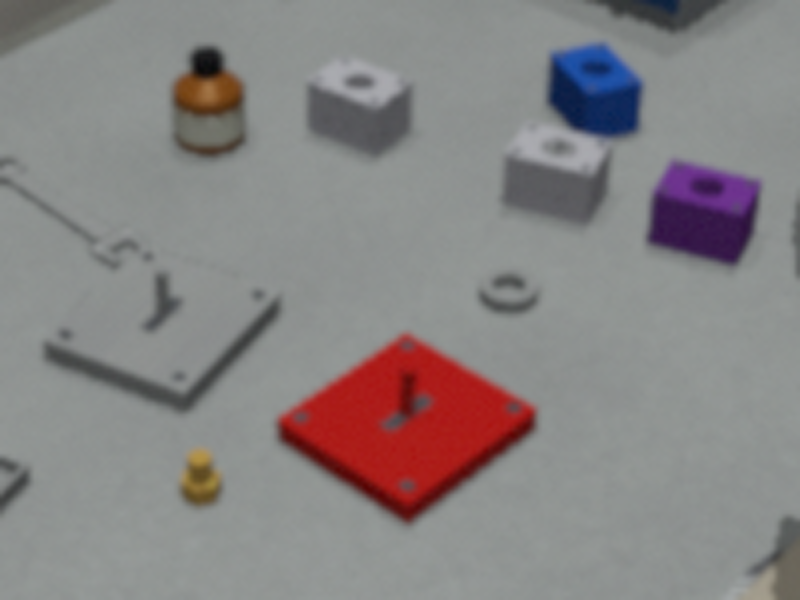

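The grey stand shows its slot, with the post top at about crop (290,256), i.e. pixel (305.8,181.6). The plate's holes are clear, and no blocker shows between the block and the stand apart from the flat collar.

```bash
cat >> h.py <<'E'
def to(x,y,z,yaw=None,tag=""):
    """remaining move in the tool's axes and in units; yaw (deg) = wanted world direction of tool x, tool down"""
    s=ctrl.read_state();R=Ro.from_euler("xyz",s["tool_rot"]);e=np.array(s["eef_pos"])
    G=R
    if yaw is not None:
        c=[Ro.from_euler("xyz",[180,0,yaw+k],degrees=True) for k in(0,180)]
        G=min(c,key=lambda g:(R.inv()*g).magnitude())
        print("turn",np.round(np.degrees((R.inv()*G).as_rotvec())/6,2),end=" ")
    d=np.array([x,y,z])-e
    print(tag,"t",round(s["clock"],2),"shift before turn",(R.inv().apply(d)/30).round(3),"after turn",(G.inv().apply(d)/30).round(3),"tcp",e.round(1),"F",np.round(s["force"],1),"w",round(s["width"],1))
E
python3 - <<'E'
from h import *
p=ctrl.get_image("top")
f=lambda a,b:(270+(a+.5)/8-.5,150+(b+.5)/8-.5)
H=np.array([onplane(p,*f(*q),20)[:2] for q in[(113,171),(403,101),(464,363),(172,436)]])
print(H.round(1),H.mean(0).round(1))
d=H[0]-H[1];print("y-axis yaw",np.degrees(np.arctan2(d[1],d[0]))-90,np.linalg.norm(d),np.linalg.norm(H[1]-H[2]))
print("post",onplane(p,*f(290,256),60).round(1))
q=lambda a,b:(390+(a+.5)/4-.5,130+(b+.5)/4-.5)
print("bushing",onplane(p,*q(141,353),47).round(1))
B=np.array([onplane(p,*q(*c),48)[:2] for c in[(102,323),(154,308),(180,385),(129,401)]]);print(B.mean(0).round(1))
for i,j in((0,3),(1,2)):
    d=B[i]-B[j];print("long yaw",np.degrees(np.arctan2(d[1],d[0])))
s=ctrl.read_state();print(s["tool_rot"])
to(451,-253,150,17)
E
```

```text
[[592.8 134.4]
 [615.4  31.3]
 [522.   11.7]
 [498.5 114.9]] [557.2  73.1]
y-axis yaw 12.394320146443732 105.55309403746045 95.43154924478088
post [557.   70.2  60. ]
bushing [ 451.6 -252.9   47. ]
[ 450.8 -252.8]
long yaw 17.103863420757435
long yaw 16.537644168786404
[ 3.14157804e+00 -1.41493185e-05  4.38799581e-01]
turn [ 0.   -0.    1.36]  t 1.4 shift before turn [10.026 -7.646  2.71 ] after turn [ 8.842 -8.988  2.71 ] tcp [ 276.2 -588.4  231.3] F [ 0.5  0.8 -0.9] w 85.4
```

```bash
python3 -m crank '[[[0,0,0,0,0,0.7],[0,0,0,0,0,0.66],[0.88,-0.9,0.1,0,0,0],[0.88,-0.9,0.1,0,0,0],[0.88,-0.9,0.1,0,0,0],[0.88,-0.9,0.1,0,0,0],[0.88,-0.9,0.1,0,0,0],[0.88,-0.9,0.1,0,0,0],[0.88,-0.9,0.2,0,0,0],[0.88,-0.9,0.2,0,0,0],[0.88,-0.9,0.2,0,0,0],[0.88,-0.9,0.2,0,0,0]]]' -1
python3 - <<'E'
from h import *
to(451,-253,150,17)
p=ctrl.get_image("wrist");save(p,"w1.png")
print((-np.array(p["R"]).T@np.array(p["t"])).round(1))
E
```

```text
clock: 2.4
eef_pos: [454.8, -255.4, 186.9]
tool_rot: [3.128, 0.002, 0.268]
force: [1.4, -0.8, 0.7]
width: 85.7
turn [ 0.13  0.02 -0.28]  t 2.4 shift before turn [-0.1   -0.129  1.228] after turn [-0.099 -0.115  1.23 ] tcp [ 454.8 -255.4  186.9] F [ 1.4 -0.8  0.7] w 85.7
[ 533.3 -232.2  328.5]
```

View pics/w1.png

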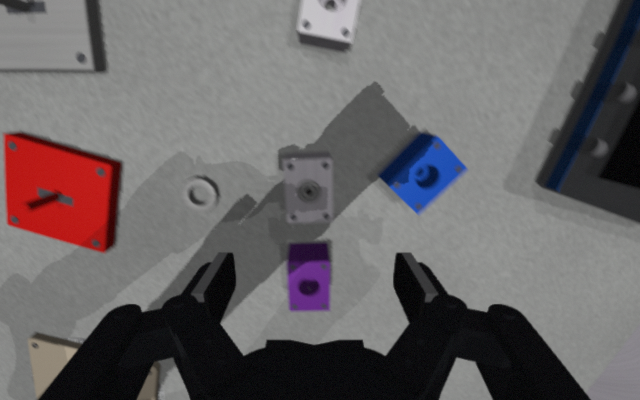

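Run:
```python
from h import *
p=ctrl.get_image("wrist")
print("proj target",proj(p,[[451,-253,48]]).round(1))
print("bushing",onplane(p,309,190.5,47).round(1),bydepth(p,300,190).round(1))
B=np.array([onplane(p,*c,48)[:2] for c in[(291,161),(324,160),(325,216),(293,216)]]);print(B.mean(0))
for i,j in((0,3),(1,2)):
    d=B[i]-B[j];print("long yaw",np.degrees(np.arctan2(d[1],d[0])))
save(p,"w1c.png",(270,140,350,230),6)
```

```text
proj target [[317.5 200.3]]
bushing [ 458.7 -241.5   47. ] [ 456.7 -232.2   47.2]
[ 460.16465811 -240.2794059 ]
long yaw 16.622951621434208
long yaw 17.670788730337463
```

View pics/w1c.png

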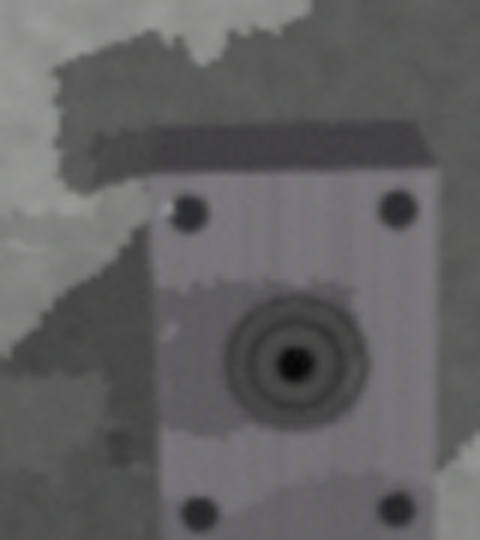

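The picture shows the target block with its bushing at pixel (319.1,200.4). That matches the predicted (317.5,200.3), so the earlier offset came from the arm still moving.

Run:
```python
from h import *
p=ctrl.get_image("wrist")
f=lambda a,b:(270+(a+.5)/6-.5,140+(b+.5)/6-.5)
print("bushing",onplane(p,*f(295,363),47).round(1))
B=np.array([onplane(p,*f(*c),48)[:2] for c in[(191,213),(398,209),(397,509),(200,513)]]);print(B.mean(0))
for i,j in((0,3),(1,2)):
    d=B[i]-B[j];print("long yaw",np.degrees(np.arctan2(d[1],d[0])))
to(451,-253,10,17)
```

```text
bushing [ 449.3 -258.2   47. ]
[ 449.24823923 -258.52182417]
long yaw 16.90661616849014
long yaw 17.27173334147815
turn [ 0.11  0.02 -0.2 ]  t 2.55 shift before turn [-0.152 -0.112  5.882] after turn [-0.161 -0.047  5.882] tcp [ 456.  -252.9  186.5] F [-0.9 -0.1  0.2] w 85.3
```

```bash
python3 -m crank '[[[-0.16,-0.06,0.7,0.1,0.02,-0.2],[0,0,0.7,0,0,0],[0,0,0.5,0,0,0],[0,0,0,0,0,0],[0,0,0,0,0,0]]]'
python3 - <<'E'
from h import *
p=ctrl.get_image("wrist")
print(ctrl.read_state()["tool_rot"])
c=proj(p,[[451,-255,48]])[0];print(c)
x,y=c.astype(int);x0,y0=x-60,y-60
m=cv2.cvtColor(p["color"],cv2.COLOR_RGB2GRAY)[y0:y+60,x0:x+60]
for k in cv2.HoughCircles(cv2.resize(m,None,fx=4,fy=4,interpolation=cv2.INTER_CUBIC),cv2.HOUGH_GRADIENT,1.5,20,param1=80,param2=30,minRadius=12,maxRadius=90)[0][:8]:
    u,v=(k[0]+.5)/4-.5+x0,(k[1]+.5)/4-.5+y0;print(k.round(1),onplane(p,u,v,47.5).round(1))
save(p,"w2c.png",(x0,y0,x+60,y+60),4)
to(451,-253,10,17)
E
```

```text
clock: 2.97
eef_pos: [451.0, -259.0, 130.0]
tool_rot: [3.133, -0.002, 0.294]
force: [-0.1, -0.7, 1.6]
width: 85.5
[ 3.13328131e+00 -2.39181530e-03  2.93557127e-01]
[308.35261692 207.88790512]
[326.2 114.8  16.4] [ 483.2 -263.4   47.5]
[240.8 242.2  15. ] [ 451.3 -254.4   47.5]
[323.2 360.8  13.6] [ 429.7 -279.9   47.5]
[153.8 117.8  16.5] [ 472.3 -229.5   47.5]
[161.2 362.2  13. ] [ 419.1 -245.5   47.5]
[132.8  96.8  15.3] [ 475.4 -224.2   47.5]
turn [ 0.08 -0.02 -0.03]  t 3.02 shift before turn [ 0.053 -0.227  4.004] after turn [ 0.064 -0.194  4.006] tcp [ 450.9 -259.1  130.2] F [-0.  -0.7  0.4] w 85.0
```

View pics/w2c.png

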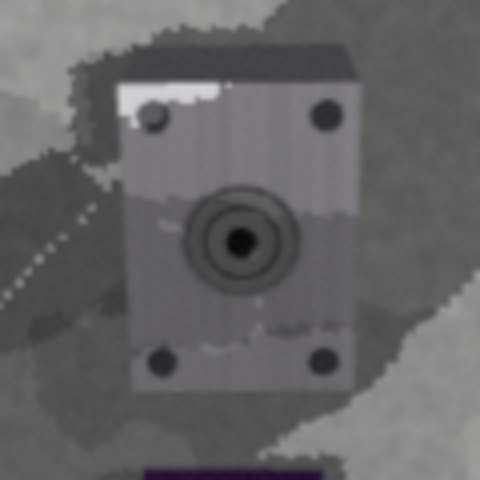

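```bash
python3 -m crank '[[[0.05,-0.16,0.5,0.08,0,0],[0,0,0.7,0,0,0],[0,0,0.7,0,0,0],[0,0,0.7,0,0,0],[0,0,0.7,0,0,0],[0,0,0.4,0,0,0],[0,0,0,0,0,0]]]'; python3 -c "
from h import *
to(451.2,-254.3,10,17)"
```

```text
clock: 3.6
eef_pos: [457.9, -263.9, 24.5]
tool_rot: [3.126, -0.016, 0.286]
force: [0.2, -0.3, 0.1]
width: 85.3
turn [ 0.15 -0.15 -0.1 ]  t 3.6 shift before turn [-0.131 -0.377  0.474] after turn [-0.12  -0.371  0.482] tcp [ 457.9 -263.9   24.5] F [ 0.2 -0.3  0.1] w 85.3
```

```bash
python3 -m crank '[[[-0.12,-0.37,0,0.15,-0.15,-0.1],[0,0,0,0,0,0],[0,0,0,0,0,0]]]'; python3 -c "
from h import *
to(451.2,-254.3,10,17)"
```

```text
clock: 3.85
eef_pos: [451.8, -255.4, 26.9]
tool_rot: [3.14, -0.0, 0.296]
force: [0.1, -0.1, 0.4]
width: 84.9
turn [ 0.01 -0.   -0.01]  t 3.85 shift before turn [-0.008 -0.042  0.563] after turn [-0.008 -0.041  0.563] tcp [ 451.8 -255.4   26.9] F [ 0.1 -0.1  0.4] w 84.9
```

```bash
python3 -m crank '[[[0,-0.03,0.3,0,0,0],[0,-0.01,0.25,0,0,0],[0,0,0,0,0,0],[0,0,0,0,0,0]]]'; python3 -m crank '[[[0,0,0,0,0,0],[0,0,0,0,0,0],[0,0,0,0,0,0],[0,0,0,0,0,0],[0,0,0,0,0,0],[0,0,0,0,0,0],[0,0,0,0,0,0],[0,0,0,0,0,0]]]' 1;python3 -c "
from h import *
to(451.2,-254.3,10,17)"
```

```text
clock: 4.18
eef_pos: [453.6, -255.0, 11.8]
tool_rot: [3.136, -0.005, 0.296]
force: [0.0, -0.1, 0.0]
width: 85.2
clock: 4.85
eef_pos: [453.4, -254.6, 11.9]
tool_rot: [3.137, -0.004, 0.296]
force: [0.4, 0.6, -0.4]
width: 49.1
turn [ 0.04 -0.04 -0.  ]  t 4.85 shift before turn [-0.066 -0.03   0.063] after turn [-0.066 -0.03   0.063] tcp [ 453.4 -254.6   11.9] F [ 0.4  0.6 -0.4] w 49.1
```

```bash
python3 -m crank '[[[0,0,-0.4,0,0,0],[0,0,-0.8,0,0,0],[0,0,-0.8,0,0,0],[0,0,-0.8,0,0,0],[0,0,-0.5,0,0,0],[0,0,0,0,0,0.6]]]';python3 -c "
from h import *
to(557,70,112,12.4)"
```

```text
clock: 5.35
eef_pos: [448.6, -252.5, 114.3]
tool_rot: [-3.139, 0.004, 0.233]
force: [0.6, -0.4, -5.8]
width: 49.3
turn [-0.03  0.04  0.16]  t 5.35 shift before turn [ 5.994 -9.628  0.08 ] after turn [ 5.837 -9.724  0.077] tcp [ 448.6 -252.5  114.3] F [ 0.6 -0.4 -5.8] w 49.3
```

```bash
python3 -m crank '[[[0.3,-0.5,0,0,0,0.15],[0.53,-0.9,0,0,0,0],[0.53,-0.9,0,0,0,0],[0.53,-0.9,0,0,0,0],[0.53,-0.9,0,0,0,0],[0.53,-0.9,0,0,0,0],[0.53,-0.9,0,0,0,0],[0.53,-0.9,0,0,0,0],[0.53,-0.9,0,0,0,0],[0.53,-0.9,0,0,0,0],[0.4,-0.7,0,0,0,0],[0,0,0,0,0,0]]]';python3 -m crank '[[[0,0,0,0,0,0],[0,0,0,0,0,0]]]';python3 -c "
from h import *
to(557,70,80,12.4)
p=ctrl.get_image('wrist');save(p,'w3.png')
print(proj(p,[[557,70,60],[557,73,20]]))"
```

```text
clock: 6.35
eef_pos: [549.3, 65.9, 118.9]
tool_rot: [-3.14, 0.007, 0.203]
force: [0.3, 0.7, -4.8]
width: 49.0
clock: 6.52
eef_pos: [548.0, 68.2, 118.9]
tool_rot: [-3.139, 0.009, 0.207]
force: [0.2, 0.5, -6.4]
width: 49.4
turn [-0.03  0.09 -0.09]  t 6.52 shift before turn [0.318 0.007 1.294] after turn [0.306 0.006 1.296] tcp [548.   68.2 118.9] F [ 0.2  0.5 -6.4] w 49.4
[[314.02066771 207.38175699]
 [310.89047976 191.40514455]]
```

View pics/w3.png

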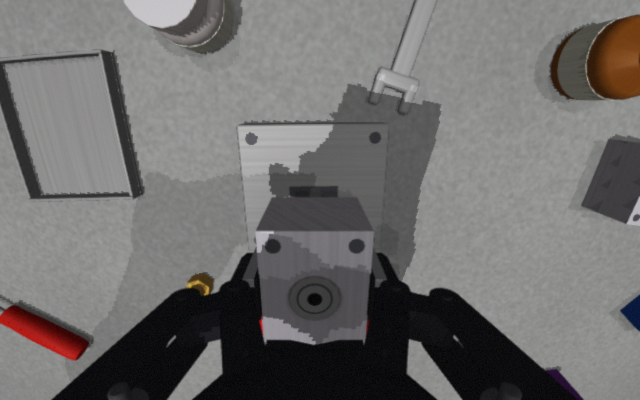

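```bash
python3 -m crank '[[[-0.6,0,0,0,0.09,0],[-0.6,0,0,0,0,0],[-0.5,0,0,0,0,0],[0,0,0,0,0,0],[0,0,0,0,0,0],[0,0,0,0,0,0]]]';python3 -c "
from h import *
to(557,70,80,12.4)
p=ctrl.get_image('wrist')
c=proj(p,[[557,70,60]])[0];print(c);x,y=c.astype(int)
np.savez('w4.npz',**{k:np.array(v) for k,v in p.items()})
C=cloud(p);m=np.zeros(C.shape[:2],bool);m[y-40:y+40,x-50:x+50]=1;m&=(C[...,2]>50)&(C[...,2]<70);print(m.sum(),C[m].mean(0),np.median(C[m],0))
save(p,'w4.png',(x-100,y-75,x+100,y+75),4);print(x-100,y-75)
m[:]=0;m[y-60:y+40,x-60:x+60]=1;m&=abs(C[...,2]-20)<4;print('plate z',np.median(C[m][:,2]))"
```

```text
clock: 7.07
eef_pos: [493.4, 47.2, 119.8]
tool_rot: [3.141, 0.003, 0.193]
force: [-1.0, 0.2, -5.1]
width: 49.1
turn [ 0.01  0.03 -0.22]  t 7.07 shift before turn [ 2.229 -0.34   1.32 ] after turn [ 2.233 -0.287  1.327] tcp [493.4  47.2 119.8] F [-1.   0.2 -5.1] w 49.1
[299.16866783 130.88520058]
165 [557.61215196  69.28858625  58.46567506] [557.67089408  69.3423854   58.61871452]
199 55
plate z 19.120682498779114
```

View pics/w4.png

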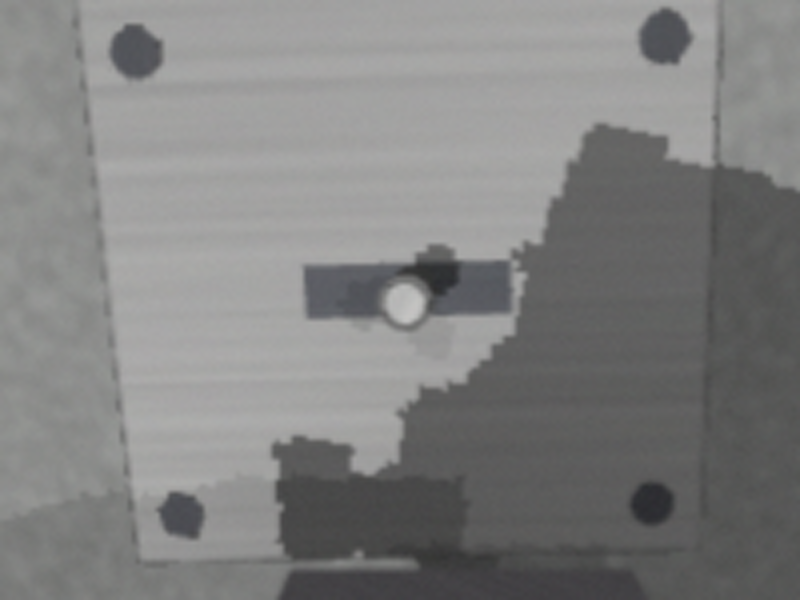

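The post top is clear at pixel (299.9,130.1), almost exactly where it was predicted. Next I locate the held bushing in the same picture.

Run:
```python
from h import *
p=dict(np.load('w4.npz',allow_pickle=True));p["k1"]=float(p["k1"])
P=onplane(p,299.9,130.1,60);print("post",P.round(1))
f=lambda a,b:(199+(a+.5)/4-.5,55+(b+.5)/4-.5)
H=np.array([onplane(p,*f(*q),20)[:2] for q in[(136,51),(665,36),(652,503),(182,515)]]);print("plate",H.mean(0).round(1))
d=H[0]-H[1];print("yaw",np.degrees(np.arctan2(d[1],d[0]))-90)
zt=119.8-11.9+47
g=cv2.cvtColor(p["color"],cv2.COLOR_RGB2GRAY);x0,y0=255,245
m=cv2.resize(g[y0:y0+100,x0:x0+120],None,fx=4,fy=4,interpolation=cv2.INTER_CUBIC)
e=np.array([493.4,47.2])
R=Ro.from_euler("xyz",[np.pi,0,0.2])
for k in cv2.HoughCircles(m,cv2.HOUGH_GRADIENT,1.5,20,param1=80,param2=30,minRadius=15,maxRadius=120)[0][:6]:
    X=onplane(p,(k[0]+.5)/4-.5+x0,(k[1]+.5)/4-.5+y0,zt)
    print(k.round(1),X.round(1),"in tool",R.inv().apply(np.r_[X[:2]-e,0]).round(1))
```

```text
post [557.6  69.6  60. ]
plate [557.2  70.7]
yaw 12.450310920296204
[108.8 312.8  87.9] [475.5  59.2 154.9] in tool [-15.1 -15.3  -0. ]
[404.2   2.2  30.8] [522.7  34.5 154.9] in tool [26.2 18.2  0. ]
[240.8 216.8  26. ] [492.3  46.4 154.9] in tool [-1.3  0.6  0. ]
[ 53.2 320.2  32.2] [473.1  65.6 154.9] in tool [-16.2 -22.1  -0. ]
```

```bash
python3 -m crank '[[[0.5,0,0,0,0,-0.2],[0.6,-0.1,0,0,0,0],[0.6,-0.1,0.2,0,0,0],[0.5,-0.1,0.5,0,0,0],[0,0,0.4,0,0,0],[0,0,0,0,0,0],[0,0,0,0,0,0]]]';python3 -c "
from h import *
to(558.8,70.3,72,12.4)"
```

```text
clock: 7.7
eef_pos: [564.7, 68.0, 86.4]
tool_rot: [3.139, -0.005, 0.21]
force: [-0.3, -0.5, -4.4]
width: 49.3
turn [ 0.03 -0.04 -0.06]  t 7.7 shift before turn [-0.18  -0.118  0.478] after turn [-0.177 -0.118  0.479] tcp [564.7  68.   86.4] F [-0.3 -0.5 -4.4] w 49.3
```

```bash
python3 -m crank '[[[-0.18,-0.12,0.2,0.03,-0.04,-0.06],[0,0,0,0,0,0],[0,0,0,0,0,0]]]';python3 -c "
from h import *
to(558.8,70.3,72,12.4)"
```

```text
clock: 7.95
eef_pos: [558.0, 69.7, 80.7]
tool_rot: [-3.141, 0.0, 0.216]
force: [0.3, 0.3, -5.2]
width: 49.3
turn [-0.  0. -0.]  t 7.95 shift before turn [ 0.031 -0.014  0.291] after turn [ 0.03  -0.014  0.291] tcp [558.   69.7  80.7] F [ 0.3  0.3 -5.2] w 49.3
```

```bash
python3 -m crank '[[[0.03,-0.015,0.07,0,0,0],[0,0,0.07,0,0,0],[0,0,0.07,0,0,0]]]';python3 -c "
from h import *
to(558.8,70.3,72,12.4)"; python3 -m crank '[[[0,0,0.05,0,0,0],[0,0,0.05,0,0,0]]]';python3 -c "
from h import *
to(558.8,70.3,72,12.4)"
```

```text
clock: 8.2
eef_pos: [558.8, 70.2, 75.5]
tool_rot: [-3.141, -0.001, 0.216]
force: [-0.0, -0.0, -5.3]
width: 49.2
turn [-0.   -0.01 -0.01]  t 8.2 shift before turn [-0.    -0.004  0.118] after turn [-0.    -0.004  0.118] tcp [558.8  70.2  75.5] F [-0.  -0.  -5.3] w 49.2
clock: 8.37
eef_pos: [559.0, 70.1, 72.5]
tool_rot: [-3.141, -0.002, 0.216]
force: [-1.0, 0.4, -6.0]
width: 49.9
turn [-0.   -0.02 -0.01]  t 8.37 shift before turn [-0.006 -0.007  0.016] after turn [-0.006 -0.007  0.016] tcp [559.   70.1  72.5] F [-1.   0.4 -6. ] w 49.9
```

```bash
for i in 1 2 3; do python3 -m crank '[[[0,0,0.05,0,0,0]]]' | grep -E "eef|force"; done
```

```text
eef_pos: [559.0, 70.1, 70.9]
force: [0.1, -0.3, -5.4]
eef_pos: [559.1, 70.1, 69.2]
force: [-0.8, -0.2, -6.0]
eef_pos: [559.1, 70.1, 67.6]
force: [-0.4, 0.1, -5.6]
```

```bash
for i in 1 2 3 4; do python3 -m crank '[[[0,0,0.05,0,0,0],[0,0,0.05,0,0,0]]]' | grep -E "eef|force"; done
```

```text
eef_pos: [559.2, 70.1, 64.2]
force: [0.8, 0.3, -5.7]
eef_pos: [559.2, 70.1, 60.8]
force: [-0.2, -0.2, -4.5]
eef_pos: [559.2, 70.1, 57.4]
force: [0.6, 0.3, -4.8]
eef_pos: [559.3, 70.1, 54.1]
force: [0.5, 0.4, -4.7]
```

```bash
for i in 1 2 3 4 5; do python3 -m crank '[[[0,0,0.06,0,0,0],[0,0,0.06,0,0,0]]]' | grep -E "eef|force"; done
```

```text
eef_pos: [559.9, 70.1, 50.7]
force: [-0.1, -0.1, 2.5]
eef_pos: [560.1, 70.1, 48.0]
force: [-1.6, -1.0, 3.6]
eef_pos: [560.1, 70.0, 45.0]
force: [-2.0, -0.2, 4.1]
eef_pos: [560.0, 70.0, 41.5]
force: [-2.4, 0.0, 3.6]
eef_pos: [559.8, 69.9, 37.3]
force: [-0.5, 0.1, -3.8]
```

```bash
python3 -m crank '[[[0,0,0.05,0,0,0],[0,0,0.05,0,0,0]]]' | grep -E "eef|force"; for i in 1 2 3; do python3 -m crank '[[[0,0,0.05,0,0,0]]]' | grep -E "eef|force"; done
```

```text
eef_pos: [560.0, 70.1, 32.9]
force: [0.6, 0.3, -3.9]
eef_pos: [560.1, 70.1, 31.9]
force: [-7.1, 0.9, 30.7]
eef_pos: [560.1, 70.1, 31.9]
force: [-7.0, 0.1, 27.0]
eef_pos: [560.1, 70.1, 31.9]
force: [-5.0, 0.5, 14.0]
```

```bash
python3 -m crank '[[[0,0,0,0,0,0],[0,0,0,0,0,0],[0,0,0,0,0,0]]]' ; python3 -m crank '[[[0,0,0,0,0,0],[0,0,0,0,0,0],[0,0,0,0,0,0],[0,0,0,0,0,0],[0,0,0,0,0,0],[0,0,0,0,0,0],[0,0,0,0,0,0],[0,0,0,0,0,0]]]' -1;python3 -m crank '[[[0,0,-0.4,0,0,0],[0,0,-0.7,0,0,0],[0,0,-0.7,0,0,0],[0,0,-0.7,0,0,0],[0,0,-0.4,0,0,0],[0,0,0,0,0,0],[0,0,0,0,0,0]]]';python3 -c "
from h import *
to(558,70,70,12.4)
p=ctrl.get_image('wrist');c=proj(p,[[558,70,87]])[0];print(c)
np.savez('w5.npz',**{k:np.array(v) for k,v in p.items()})
x,y=c.astype(int);save(p,'w5.png',(x-80,y-60,x+80,y+60),5);print(x-80,y-60)"
```

```text
clock: 10.78
eef_pos: [560.4, 70.2, 32.0]
tool_rot: [-3.141, -0.005, 0.215]
force: [0.7, -1.3, -2.1]
width: 49.5
clock: 11.45
eef_pos: [562.7, 70.4, 32.1]
tool_rot: [-3.141, -0.009, 0.215]
force: [-0.9, -0.3, 0.5]
width: 85.4
clock: 12.03
eef_pos: [561.4, 69.9, 126.4]
tool_rot: [-3.141, -0.009, 0.215]
force: [-0.7, 0.6, -0.1]
width: 85.4
turn [-0.   -0.09 -0.02]  t 12.03 shift before turn [-0.129 -0.026  1.88 ] after turn [-0.112 -0.027  1.881] tcp [561.4  69.9 126.4] F [-0.7  0.6 -0.1] w 85.4
[312.51670206 234.18414072]
232 174
```

View pics/w5.png

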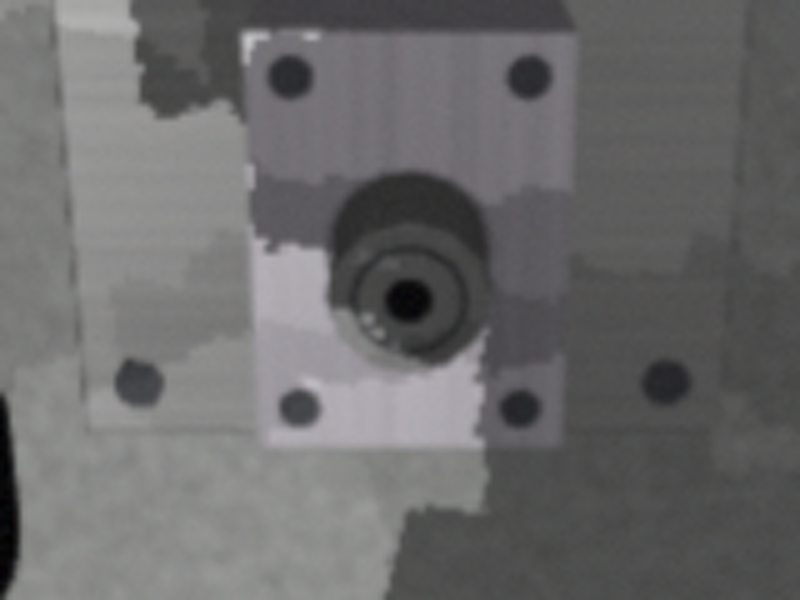

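The bushing now stands proud of the flat block, with its bore at pixel (313.2,233.6), as predicted for (558,70). I descend to grip it.

```bash
python3 -m crank '[[[-0.12,-0.02,0.3,0,-0.09,-0.02],[0,0,0.5,0,0,0],[0,0,0.4,0,0,0],[0,0,0.3,0,0,0],[0,0,0,0,0,0],[0,0,0,0,0,0]]]';python3 -c "
from h import *
p=dict(np.load('w5.npz'));X=onplane(p,313.2,233.6,87);print(X)
to(X[0],X[1],70.5,12.4)"
```

```text
clock: 12.58
eef_pos: [553.4, 69.5, 73.3]
tool_rot: [-3.14, 0.011, 0.218]
force: [-0.2, -0.4, 0.2]
width: 85.4
[558.5516372   69.61862314  87.        ]
turn [-0.01  0.11  0.01]  t 12.58 shift before turn [0.169 0.032 0.092] after turn [0.168 0.032 0.094] tcp [553.4  69.5  73.3] F [-0.2 -0.4  0.2] w 85.4
```

```bash
python3 -m crank '[[[0.17,0.03,0,0,0.1,0],[0,0,0,0,0,0],[0,0,0.08,0,0,0],[0,0,0,0,0,0],[0,0,0,0,0,0]]]';python3 -c "
from h import *
to(558.5,69.6,70.5,12.4)"
```

```text
clock: 13.0
eef_pos: [559.4, 69.6, 70.8]
tool_rot: [-3.141, -0.001, 0.217]
force: [0.5, -0.0, 0.7]
width: 85.4
turn [-0.01 -0.01  0.01]  t 13.0 shift before turn [-0.03  -0.007  0.011] after turn [-0.03  -0.007  0.011] tcp [559.4  69.6  70.8] F [ 0.5 -0.   0.7] w 85.4
```

```bash
python3 -m crank '[[[0,0,0,0,0,0],[0,0,0,0,0,0],[0,0,0,0,0,0],[0,0,0,0,0,0],[0,0,0,0,0,0],[0,0,0,0,0,0],[0,0,0,0,0,0],[0,0,0,0,0,0],[0,0,0,0,0,0],[0,0,0,0,0,0]]]' 1; python3 -m crank '[[[0,0,-0.1,0,0,0],[0,0,-0.1,0,0,0],[0,0,-0.1,0,0,0],[0,0,-0.1,0,0,0]]]'
```

```text
clock: 13.83
eef_pos: [560.2, 69.6, 72.2]
tool_rot: [-3.141, -0.003, 0.217]
force: [-0.3, 0.0, 1.4]
width: 21.5
clock: 14.17
eef_pos: [559.5, 69.7, 84.2]
tool_rot: [-3.14, -0.001, 0.217]
force: [0.3, -0.4, -0.7]
width: 21.5
```

```bash
python3 -m crank '[[[0,0,-0.4,0,0,0],[0,0,-0.6,0,0,0],[0,0,-0.6,0,0,0],[0,0,0,0,0,0],[0,0,0,0,0,0],[0,0,0,0,0,0]]]';python3 -c "
from h import *
to(566,306,110,13)
p=ctrl.get_image('wrist');s=ctrl.get_image('side')
C=cloud(p);m=(abs(C[...,0]-557.6)<60)&(abs(C[...,1]-69.6)<60)&(abs(C[...,2]-68)<5);print('block top',m.sum(),C[m].mean(0))
c=proj(s,[[559,70,100]])[0].astype(int);w=p['color'][180:360,200:440];d=s['color'][c[1]-60:c[1]+60,c[0]-60:c[0]+60]
a=np.hstack([cv2.resize(w,(480,360),interpolation=2),cv2.resize(d,(320,360),interpolation=2)])
cv2.imwrite('pics/w6.png',a[...,::-1])"
```

```text
clock: 14.67
eef_pos: [558.7, 69.6, 135.0]
tool_rot: [-3.14, -0.0, 0.217]
force: [0.1, 0.2, -0.8]
width: 21.3
turn [-0.01 -0.   -0.09]  t 14.67 shift before turn [ 1.936 -7.642  0.843] after turn [ 2.008 -7.624  0.833] tcp [558.7  69.6 135. ] F [ 0.1  0.2 -0.8] w 21.3
block top 3481 [568.06136661  71.21084991  67.16856277]
```

View pics/w6.png

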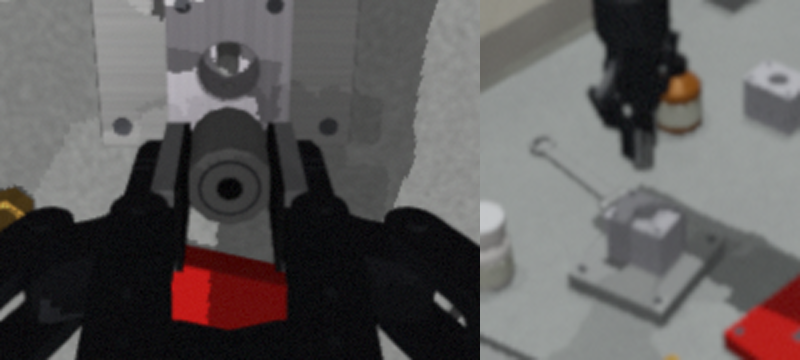

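```bash
python3 -m crank '[[[0.15,-0.6,0,0,0,-0.09],[0.24,-0.9,0,0,0,0],[0.24,-0.9,0,0,0,0],[0.24,-0.9,0,0,0,0],[0.24,-0.9,0,0,0,0],[0.24,-0.9,0,0,0,0],[0.24,-0.9,0.2,0,0,0],[0.24,-0.9,0.3,0,0,0],[0.1,-0.5,0.4,0,0,0],[0,0,0.4,0,0,0],[0,0,0,0,0,0],[0,0,0,0,0,0]]]';python3 -c "
from h import *
to(566,306,45,13)
p=ctrl.get_image('wrist');C=cloud(p)
m=(abs(C[...,0]-566)<85)&(abs(C[...,1]-306)<80)&(C[...,2]>11)&(C[...,2]<19)
q=cv2.minAreaRect(C[m][:,:2].astype(np.float32));print('rim',m.sum(),q)
p=ctrl.get_image('top')
for r in ctrl.search_frame('dish',p)[:2]: e=r['extent'];print(r['conf'],onplane(p,e[0],e[1],8))"
```

```text
clock: 15.77
eef_pos: [559.3, 303.3, 80.5]
tool_rot: [3.138, 0.02, 0.221]
force: [0.8, -0.4, -2.2]
width: 21.5
turn [ 0.04  0.19 -0.06]  t 15.77 shift before turn [ 0.26  -0.045  1.179] after turn [ 0.237 -0.039  1.184] tcp [559.3 303.3  80.5] F [ 0.8 -0.4 -2.2] w 21.5
rim 2117 ((564.3151245117188, 305.237548828125), (129.68458557128906, 110.20055389404297), 13.243675231933594)
0.78 [558.15980543 300.95484121   8.        ]
```

The dish rim measures 130×110 mm centred at (564,305), which agrees with the first estimate. I lower the bushing there.

```bash
python3 -m crank '[[[0.2,-0.04,0.3,0.04,0.19,-0.06],[0,0,0.6,0,0,0],[0,0,0.6,0,0,0],[0,0,0.3,0,0,0],[0,0,0,0,0,0],[0,0,0,0,0,0]]]';python3 -c "
from h import *
to(564.3,305.2,15,13.2)"
```

```text
clock: 16.42
eef_pos: [573.2, 297.2, 32.4]
tool_rot: [3.141, -0.013, 0.214]
force: [-0.5, -0.5, -0.8]
width: 21.3
turn [ 0.01 -0.12 -0.16]  t 16.42 shift before turn [-0.241 -0.325  0.578] after turn [-0.228 -0.328  0.581] tcp [573.2 297.2  32.4] F [-0.5 -0.5 -0.8] w 21.3
```

```bash
python3 -m crank '[[[-0.23,-0.33,0,0,-0.12,-0.15],[0,0,0,0,0,0],[0,0,0.15,0,0,0],[0,0,0.15,0,0,0],[0,0,0,0,0,0],[0,0,0,0,0,0]]]';python3 -c "
from h import *
to(564.3,305.2,15,13.2)"
```

```text
clock: 16.92
eef_pos: [565.7, 307.2, 26.7]
tool_rot: [-3.141, -0.005, 0.231]
force: [0.6, 0.2, -1.7]
width: 21.5
turn [-0.01 -0.05  0.01]  t 16.92 shift before turn [-0.064  0.054  0.391] after turn [-0.062  0.054  0.391] tcp [565.7 307.2  26.7] F [ 0.6  0.2 -1.7] w 21.5
```

```bash
python3 -m crank '[[[0,0,0.1,0,-0.05,0],[0,0,0.1,0,0,0],[0,0,0.07,0,0,0]]]'; for i in 1 2 3 4; do python3 -m crank '[[[0,0,0.03,0,0,0],[0,0,0.03,0,0,0]]]' | grep -E "eef|force|rot"; done
```

```text
clock: 17.17
eef_pos: [566.2, 307.3, 18.5]
tool_rot: [-3.141, -0.0, 0.231]
force: [0.4, -1.1, -0.7]
width: 21.6
eef_pos: [566.1, 307.0, 15.9]
tool_rot: [-3.141, 0.001, 0.231]
force: [0.3, -1.3, -0.6]
eef_pos: [566.1, 307.0, 15.4]
tool_rot: [-3.141, 0.001, 0.231]
force: [-3.1, -1.4, 10.4]
eef_pos: [566.1, 307.0, 15.4]
tool_rot: [-3.14, 0.001, 0.23]
force: [-1.9, -1.2, 6.3]
eef_pos: [566.1, 307.0, 15.4]
tool_rot: [-3.14, 0.001, 0.23]
force: [-2.2, -0.9, 5.2]
```

Floor contact. I open to about 45 mm, which keeps clear of the dish walls, then retreat.

```bash
python3 -m crank '[[[0,0,0,0,0,0],[0,0,0,0,0,0],[0,0,0,0,0,0],[0,0,0,0,0,0],[0,0,0,0,0,0],[0,0,0,0,0,0]]]' -0.05;python3 -m crank '[[[0,0,-0.3,0,0,0],[0,0,-0.5,0,0,0],[0,0,-0.7,0,0,0],[0,0,-0.8,0,0,0],[0,0,-0.8,0,0,0],[0,0,-0.8,0,0,0],[0,0,0,0,0,0],[0,0,0,0,0,0],[0,0,0,0,0,0],[0,0,0,0,0,0]]]'
python3 - <<'E'
from h import *
p=ctrl.get_image('wrist');C=cloud(p)
for n,x,y,z,r in(('bushing top',566,307,30,30),):
    m=(abs(C[...,0]-x)<r)&(abs(C[...,1]-y)<r)&(abs(C[...,2]-z)<4);print(n,m.sum(),C[m].mean(0).round(1),C[m].std(0).round(1))
t=ctrl.get_image('top');D=cloud(t)
m=(abs(D[...,0]-558)<45)&(abs(D[...,1]-70)<45)&(abs(D[...,2]-68)<8);Q=D[m]
A=np.c_[Q[:,:2]-Q[:,:2].mean(0),np.ones(len(Q))];k=np.linalg.lstsq(A,Q[:,2],rcond=None)[0];print('block top',m.sum(),Q.mean(0).round(1),'slopes',k.round(3))
c=proj(p,[[566,307,20]])[0].astype(int);a=p['color'][max(c[1]-90,0):c[1]+90,max(c[0]-100,0):c[0]+100];b=t['color'][130:280,200:440]
cv2.imwrite('pics/fin.png',np.hstack([cv2.resize(a,(360,324)),cv2.resize(b,(440,324),interpolation=2)])[...,::-1])
E
```

```text
clock: 18.33
eef_pos: [566.8, 307.2, 15.9]
tool_rot: [-3.14, -0.001, 0.23]
force: [0.0, 0.8, -0.1]
width: 45.0
clock: 19.17
eef_pos: [566.1, 306.4, 140.9]
tool_rot: [-3.14, 0.001, 0.23]
force: [-0.3, -0.6, -0.2]
width: 44.9
bushing top 454 [564.6 306.2  29.2] [6.  5.9 0.8]
block top 426 [557.9  71.8  68.7] slopes [9.0000e-03 8.0000e-03 6.8707e+01]
```

View pics/fin.png

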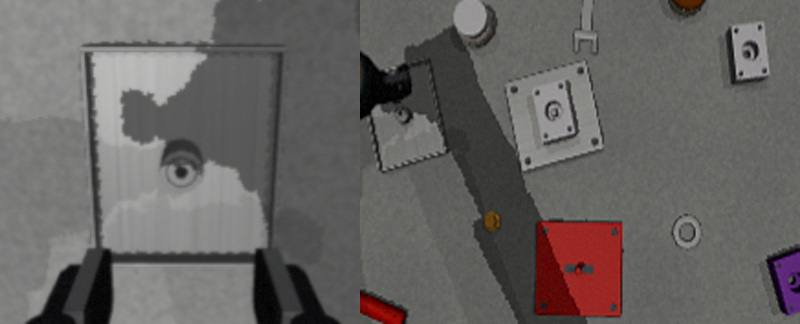

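The bushing stands in the dish at left-panel pixel (180,172). The empty block sits flat on the grey stand, and the other items in view (jar, wrench, spare block, collar, fitting) are where they started.

```bash
python3 -c "
from cell import ctrl
print(ctrl.finish_job())"
```

```text
the job is handed in; nothing more can be done
None
```

The job is done and handed in at about 19 s on the clock. I gripped the grey block with the bushing and lowered it over the post, which went into the hole on the first try. Pressing it down pushed the bushing up at about 8–9 N, and the block met the plate at about 31 N read at the wrist, roughly 36 N with its weight. I then lifted the bushing out and stood it in the dish.

**Last checks:**
- **Block:** its top measures about 68.7 mm high (68 expected) with slopes under 0.01 rad, at (558, 72). The post and plate centre are at about (557, 70).
- **Bushing:** its top is level at about 29–30 mm, near the dish centre, so it is upright on the floor.
- **Gripper and bench:** the gripper is empty and clear of everything. In the last picture the things in view had not visibly moved. The screwdriver was only partly in view, the bottle only at the edge, and I took no measurements of either.

**What disagreed:**
- The gripper read 21.5 mm on the 24 mm bushing, though the picture showed it held upright.
- The network put the dish about 7 mm away from the depth measurement of its rim. I used the rim.

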